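# Free the transport lock and close the clamp carriage

## Robot

A 7-joint arm with a two-finger parallel gripper is mounted at the origin on the work surface. World frame = base frame: x ahead of the robot, y to its left, z up, the work surface at z = 0. Lengths are in m, angles in rad, forces in N, time in s.
With the tool pointing down it reaches from about 0.425 to 0.925 m from the base axis. Payload 6.8 kg.
Tool frame: the origin (TCP) lies on the centre line of the jaws, within the pads' length; the fingertips stand 14 mm ahead of it and the grasp point (between the pads) lies 5 mm behind it (r.tips_ahead is the distance from the TCP to the fingertips, in m); z points along the fingers, y is the line along which they close (so a half turn about z gives the same grasp; the last joint's range is limited). The gripper opens to 85 mm and grips with 20 to 120 N. Pads are 22 mm wide; open, the fingers measure 114 mm over their backs; the gripper's body (76 mm by 85 mm) begins 54 mm behind the grasp point. The pads swing forward as they close: fully open they stand 13 mm farther back than shut.
Start: joints at [-1.45, 0.477, 0.022, 1.555, -0.011, 1.109, -0.083], TCP at [0.153, 0.657, 0.212] pointing down, gripper open.
Joint ranges: [-2.96, 2.96], [-0.34, 2.1], [-1.41, 1.46], [0.24, 2.44], [-1.37, 4.51], [0.17, 1.92], [-2.96, 2.96]. Speed limits (rad/s): [2.39, 2.39, 3.14, 3.14, 3.14, 3.14, 3.14].

## Interface

Orientations are given as a rotation vector (axis times angle).
In Python, from bench import r, eyes gives the robot as it stands.
- The arm moves only by the tool step_arm, never from a script. Its argument "rows" is a list of rows, each a list of 6 numbers: the shift along the world's x, y, z in units of 60 cm (1.0 is 60 cm), then the turn, a rotation vector about the world's x, y, z in units of pi rad (1.0 is pi rad). In form: [[x, y, z, rx, ry, rz], ...]. A call has 1 to 5 rows; each row is the pose to reach, as a shift and turn from the pose commanded when the call began, turning the shorter way round; what a row does not reach only later rows make up. A row lasts 1/12 s, in which the tool goes at most 41.7 mm and 7.16 degrees, less where a joint would pass 70% of its speed; a pose out of reach is approached as far as the arm can. A call with a number of a shift or a turn outside -1 to 1 is refused whole. A call with a gripper value outside its range is refused whole. "jaw" is the closure, from 0 (fully open) to 1 (shut), set as the call begins (left out, the last holds). The fingers move at their own pace and stop on an object; "squeeze" is the grip in N (left out, the last holds). Time passes only in rows, so rows that repeat a pose let the fingers close. It gives the time, the measured TCP pose, the force, the opening and the grip force at its end, in the units of the state.
- r.get_obs(): the state, without advancing time (a new reading comes with each control period).
- eyes.grab_frame(name): name is "scene" or "top"; returns the picture (384x512x3 uint8, red, green, blue); there is no depth.
- eyes.camera_info(name): a dict with "mtx" (3x3 intrinsics, pixels), "k1" (the pictures are not rectified: a ray, as slopes to the right and down, at radius r is drawn at 1 + k1 r^2 times it, then the intrinsics apply), "extrinsics" (4x4, takes a point from camera to world coordinates). Camera axes: x right, y down, z forward; pixel columns grow to the right and rows downward; lengths in m; the calibration is good to about 2 mm. A picture is of the moment at which its call begins. camera_info takes no time and is no camera call.
- r.hand_in(): hands the job in; it is judged then, once.
The state is a dict: "clock": time; "joints": joint angles; "qvel": joint speeds; "tau": joint torques, N m; "tcp_pos": TCP position; "orientation": TCP orientation; "contact_force": force on the tool from outside, world axes, zero at the start; "moment": the same for the moment, N m; "grip_width": finger opening in m; "gripper_force": force on a finger pad.
Only numpy, scipy, OpenCV 4.12 (cv2) and the standard library are available. Lean on these libraries where they do the work, as an engineer would, in place of code of your own. Each camera call takes 0.05 s, during which the arm holds its last target. There are 200 camera calls.

## Task

Two checking fixtures stand on the inspection bench. On the one that holds the perforated steel plate, draw the yellow lock bar all the way out to the side, then slide the carriage with the black grip post fully home against the plate and let go. Leave the empty fixture with the blue lock bar alone.

Things in the scene. Friction and masses are not known exactly. Their poses are not given: they have to be found in the camera images.
- lock_tab (a point): Yellow upright tab on the lock bar of the fixture (dark fixed base, 250 x 120 mm) that holds the plate. Tab 24 mm in x, 16 in y, z 36 to 88 mm above the bench; point on its middle line at 70 mm. The yellow bar below it (18 mm wide, top at 36 mm) runs to -y across the carriage's way. Axes are the fixture's: z up, x = way the carriage slides home, y = way the bar is drawn out. Moves with the bar.
- lock (a joint): Travel of the yellow lock bar along the fixture's +y, m: 0 = pushed in (locked), 0.05 = fully out at its stop. Starts between 0 and 0.006. Below 0.03 it blocks the carriage after at most 12 mm of travel; beyond 0.033 the way is clear. It slides with about 3 N and stays where it is left.
- carriage_grip (a point): Black round grip post on the aluminium carriage of the same fixture: 24 mm in diameter, from 45 mm (top of the carriage block, 50 mm in x by 56 in y) to 100 mm above the bench; point on its axis at 80 mm. With both joints at 0 it lies 45 mm to -x and 85 mm to -y of lock_tab. Same axes as lock_tab. Moves with the carriage.
- carriage (a joint): Travel of that carriage along the fixture's +x (roughly away from the robot), in m: 0 = parked, 0.07 = home, its jaw against the plate, at its stop. Starts between 0 and 0.008. It slides with about 4 N and stays where it is left.
- spare_lock (a joint): Travel of the blue lock bar of the other, empty fixture (same build, no plate), in m: 0 = pushed in, 0.05 = out. Starts between 0 and 0.004. To be left alone.

How it is judged:
On the way:
1. the yellow lock bar is drawn out (at least 38 mm) while the carriage is still parked (value of joint lock above 0.038 m and value of joint carriage below 0.02 m), for 0.2 s.
At the end, for the whole second after the job is handed in: The carriage of the loaded fixture is home against the plate (within 12 mm of its stop), its yellow lock bar is still out (at least 25 mm) and the blue lock bar of the empty fixture is still in (less than 15 mm out) (value of joint carriage above 0.058 m and value of joint lock above 0.025 m and value of joint spare_lock below 0.015 m); the robot touches nothing.
It fails at once if the blue lock bar of the empty fixture is drawn out by 15 mm or more (value of joint spare_lock above 0.015 m).
It also fails if it takes over 38 s, if anything falls off the work surface, if the arm or the gripper's body presses on something with over 40 N, if the wrist force passes 120 N, or if a joint passes its speed limit or range.

## Working session

There is one attempt and no reset: what is moved stays moved. The work goes in short steps, Python scripts to look and compute and a tool call to move; the robot and the scene stay as the last step left them, time stands still between calls to the robot, and variables do not carry over. Pictures are saved under pics/ and viewed, at most 10 in all, crops included, and the job is handed in when it is done.

Besides the shell and the picture viewer there is one more tool, called by a JSON object that holds its "api" and its "payload". step_arm: Moves the arm, as the interface text tells. Shifts and turns lie within -1 to 1; 1 stands for 60 cm of shift or pi rad of turn. Its arguments: {"type":"object","properties":{"rows":{"type":"array"},"jaw":{"type":"number"},"squeeze":{"type":"number"}},"required":["rows"]}

```bash
mkdir -p pics; python3 - <<'E'
from bench import r, eyes
import cv2
for n in("scene","top"):
    im=eyes.grab_frame(n); cv2.imwrite(f"pics/{n}0.png",im[:,:,::-1]); i=eyes.camera_info(n); print(n,i)
print(r.get_obs())
E
```

```text
scene {'mtx': array([[406.61048589,   0.        , 265.23542318],
       [  0.        , 406.61048589, 188.78875811],
       [  0.        ,   0.        ,   1.        ]]), 'k1': -0.0734059541471209, 'extrinsics': array([[-0.09718434,  0.61255294, -0.78443234,  1.26297084],
       [ 0.99525986,  0.06267057, -0.0743654 ,  0.08419836],
       [ 0.00360808, -0.78794117, -0.61573996,  0.69084368],
       [ 0.        ,  0.        ,  0.        ,  1.        ]])}
top {'mtx': array([[418.51313265,   0.        , 251.94508609],
       [  0.        , 418.51313265, 190.80572556],
       [  0.        ,   0.        ,   1.        ]]), 'k1': 0.05336878748691096, 'extrinsics': array([[-0.00292012, -0.99733043,  0.07296228,  0.41247221],
       [-0.99988961,  0.003975  ,  0.01431681,  0.01597697],
       [-0.01456861, -0.07291242, -0.99723194,  0.91007511],
       [ 0.        ,  0.        ,  0.        ,  1.        ]])}
{'clock': 0.1, 'joints': array([-1.45012086,  0.47774458,  0.02233104,  1.55632353, -0.01147566,
        1.10928615, -0.08311577]), 'qvel': array([-3.15234110e-05, -3.56440260e-04,  1.71878692e-03, -2.69276576e-03,
        7.72867733e-04,  9.17228661e-05,  6.34983960e-05]), 'tau': array([ 3.85312771e-03, -5.97754562e+01,  1.61337130e+00, -2.81948036e+01,
        1.28383131e-02,  5.09466045e-03, -2.27526670e-05]), 'tcp_pos': array([0.15296728, 0.65687597, 0.2108168 ]), 'orientation': array([-3.58530394e-01, -3.12101469e+00,  2.56457476e-03]), 'contact_force': array([0.37931319, 0.42532555, 0.06070949]), 'moment': array([0.01305866, 0.00759845, 0.00517764]), 'gripper_force': 0.0, 'grip_width': 0.08540857511328953}
```

View pics/top0.png

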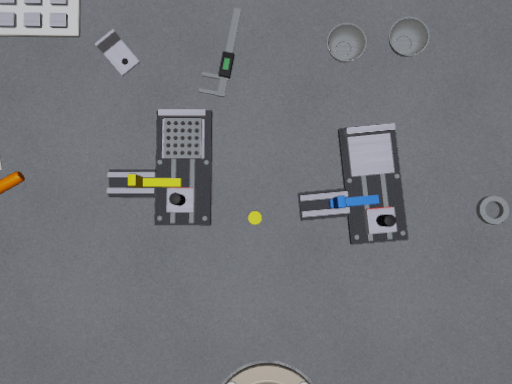

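View pics/scene0.png

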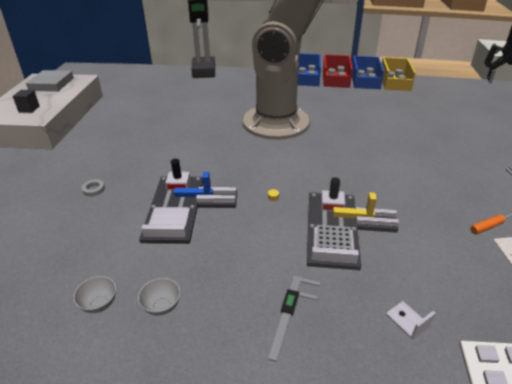

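The top view shows the loaded fixture at left, with the yellow tab near (132,181) and the black post near (177,199). The blue-bar fixture is at right, around (375,190). In the scene view the yellow tab is at (371,204) and the post at (335,188).

```bash
cat > h.py <<'E'
import numpy as np, cv2
from bench import r, eyes
def ray(n,uv):
    i=eyes.camera_info(n); K=i["mtx"]; E=i["extrinsics"]
    p=cv2.undistortPoints(np.array(uv,float).reshape(-1,1,2),K,np.array([i["k1"],0,0,0]))[:,0]
    # exact for small k1: iterative inverse of the radial model
    return E[:3,3],np.c_[p,np.ones(len(p))]@E[:3,:3].T
def onz(n,uv,z):
    o,d=ray(n,uv); return o+d*((z-o[2])/d[:,2])[:,None]
def yellow(im):
    h=cv2.cvtColor(im,cv2.COLOR_RGB2HSV); return cv2.inRange(h,(22,120,80),(38,255,255))
E
python3 - <<'E'
from h import *
t=eyes.grab_frame("top"); s=eyes.grab_frame("scene")
n,l,st,c=cv2.connectedComponentsWithStats(yellow(t)); print("top",st,c)
k=1+np.argmax([0 if x[0]>215 else x[4] for x in st[1:]])
pts=np.argwhere(l==k)[:,::-1].astype(float)
bar=pts[(pts[:,0]>146)]
w=onz("top",bar,0.036); d=w-w.mean(0); u,sv,v=np.linalg.svd(d,full_matrices=False)
print("bar mean",w.mean(0),"dir",v[0],np.degrees(np.arctan2(v[0,1],v[0,0])))
n,l2,st,c=cv2.connectedComponentsWithStats(yellow(s)); print("scene",st,c)
# dark base edges direction
g=cv2.cvtColor(t,cv2.COLOR_RGB2GRAY); m=(g<48).astype(np.uint8); m[:, :145]=0; m[:,225:]=0;m[:100]=0;m[235:]=0
cs,_=cv2.findContours(cv2.morphologyEx(m,cv2.MORPH_CLOSE,np.ones((9,9))),0,2); cc=max(cs,key=cv2.contourArea); rc=cv2.minAreaRect(cc); print(rc); print(onz("top",cv2.boxPoints(rc),0.01))
a=cv2.resize(t[100:235,100:225],None,fx=4,fy=4,interpolation=cv2.INTER_CUBIC); b=cv2.resize(s[170:270,300:405],None,fx=4,fy=4,interpolation=cv2.INTER_CUBIC)
b=cv2.copyMakeBorder(b,0,max(0,a.shape[0]-b.shape[0]),0,0,0)
o=np.hstack([a[:540],b[:540,:300*1]]);cv2.imwrite("pics/crop.png",o[:,:,::-1]); print(o.shape)
E
```

```text
top [[     0      0    512    384 195946]
 [   128    174     54     14    512]
 [   248    211     14     14    150]] [[255.76782889 191.50619048]
 [153.30273438 181.55664062]
 [254.46666667 217.35333333]]
bar mean [0.49569399 0.21307866 0.036     ] dir [ 4.94099268e-03  9.99987793e-01 -3.33444564e-26] 89.7169008210798
scene [[     0      0    512    384 196037]
 [   383     57     17     15     81]
 [   401     58      4      2      6]
 [   406     58      9     15     51]
 [   386     75     27      6     72]
 [   268    189     11     10     77]
 [   369    193      7      9     50]
 [   333    207     36      9    217]
 [   369    207      1      2      2]
 [   372    210      3      6     15]] [[255.1964221  191.60613558]
 [387.7654321   62.82716049]
 [402.16666667  58.5       ]
 [410.1372549   65.68627451]
 [399.76388889  78.38888889]
 [272.90909091 193.48051948]
 [372.         196.26      ]
 [349.93087558 211.01843318]
 [369.         207.5       ]
 [372.93333333 212.6       ]]
((177.0, 199.0), (10.0, 14.0), 90.0)
[[0.47212165 0.20570718 0.01      ]
 [0.47200034 0.17552508 0.01      ]
 [0.45041801 0.17532507 0.01      ]
 [0.45054225 0.20545307 0.01      ]]
(540, 800, 3)
```

View pics/crop.png

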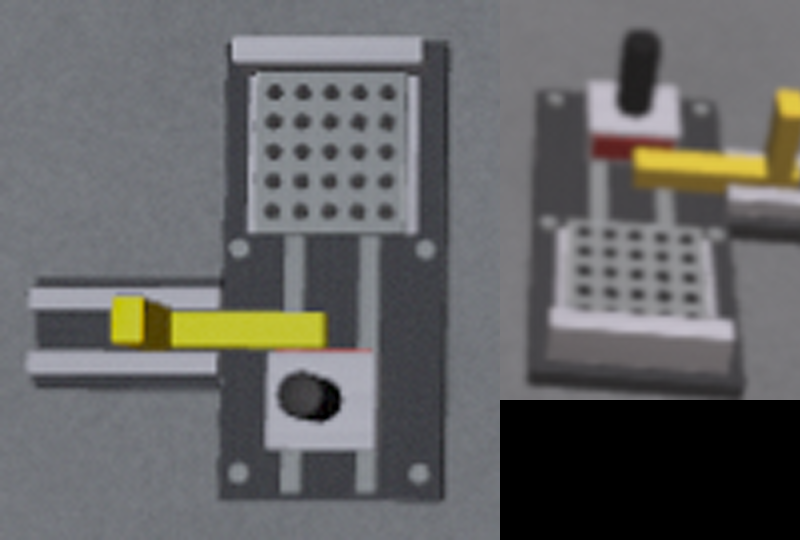

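The crop shows the tab top centred at crop (128,320), so top-view pixel (131.6,179.6). The post's top centre is at crop (297,394), so about (173.9,198.1), with its foot near (180,199.5). Rails run nearly vertical, and the carriage block is parked below the bar.

```bash
python3 - <<'E'
from h import *
f=lambda x,y:(100+(x+.5)/4-.5,100+(y+.5)/4-.5)
g=lambda x,y:(300+(x-500+.5)/4-.5,170+(y+.5)/4-.5)
print("tab",onz("top",f(128,320),.088)); print("post top",onz("top",f(297,394),.1)," base",onz("top",f(322,400),.045))
for a,b,z in(((290,490),(294,237),.015),((366,490),(371,237),.015),((219,497),(230,40),.012),((443,497),(449,45),.012),((238,473),(239,248),.012),((419,473),(425,249),.012),((36,380),(36,283),.012)):
    A=onz("top",[f(*a),f(*b)],z); d=A[1]-A[0]; print(A[:,:2].round(4).tolist(),np.degrees(np.arctan2(d[1],d[0])))
# two view: post top, tab top
for n,a,b in(("tab",f(128,320),g(795,93)),("post",f(297,394),g(640,37))):
    (o1,d1),(o2,d2)=ray("top",a),ray("scene",b); d1=d1[0];d2=d2[0]
    s=np.linalg.lstsq(np.c_[d1,-d2],o2-o1,rcond=None)[0]; print(n,o1+s[0]*d1,o2+s[1]*d2)
print("bar tab side",onz("top",[f(325,312),f(325,347),f(171,312),f(171,347)],.036))
E
```

```text
tab [[0.49568575 0.26514964 0.088     ]]
post top [[0.45810655 0.1791319  0.1       ]]  base [[0.45804077 0.17723746 0.045     ]]
[[0.4116, 0.1994], [0.5477, 0.1987]] -0.2783540490954747
[[0.4114, 0.1589], [0.5476, 0.1572]] -0.6958122621907488
[[0.4081, 0.2379], [0.6564, 0.2351]] -0.65371767499589
[[0.4076, 0.1181], [0.6532, 0.1157]] -0.5489066344723781
[[0.4208, 0.2279], [0.5423, 0.229]] 0.5016420239782557
[[0.4204, 0.131], [0.5414, 0.1284]] -1.2319462581772216
[[0.4712, 0.3368], [0.5236, 0.3379]] 1.2211688488744028
tab [0.4950025  0.26310374 0.09474988] [0.49502236 0.26788009 0.09619961]
post [0.45792292 0.17847539 0.10325962] [0.45796008 0.17724664 0.10301423]
bar tab side [[0.50478596 0.17778031 0.036     ]
 [0.48633814 0.17761249 0.036     ]
 [0.50508674 0.25850455 0.036     ]
 [0.48665237 0.25821702 0.036     ]]
```

{"api": "step_arm", "payload": {"rows": [[0.571, -0.653, -0.03, 0, 0, 0.07], [0.571, -0.653, -0.03, 0, 0, 0.07], [0.571, -0.653, -0.03, 0, 0, 0.07], [0.571, -0.653, -0.03, 0, 0, 0.07], [0.571, -0.653, -0.03, 0, 0, 0.07]], "jaw": 0, "squeeze": 60}}

```text
clock: 0.62
tcp_pos: [0.2912, 0.4989, 0.2043]
orientation: [-0.014, -3.142, 0.0]
contact_force: [0.8, 0.0, 0.0]
grip_width: 0.0852
gripper_force: 0.0
```

{"api": "step_arm", "payload": {"rows": [[0.34, -0.39, -0.03, 0, 0, 0], [0.34, -0.39, -0.03, 0, 0, 0], [0.34, -0.39, -0.03, 0, 0, 0], [0.34, -0.39, -0.03, 0, 0, 0], [0.34, -0.39, -0.03, 0, 0, 0]]}}

```text
clock: 1.03
tcp_pos: [0.4278, 0.3421, 0.1925]
orientation: [0.014, 3.141, 0.0]
contact_force: [0.3, 0.4, 0.9]
grip_width: 0.0853
gripper_force: 0.0
```

{"api": "step_arm", "payload": {"rows": [[0.11, -0.13, -0.05, 0, 0, 0], [0.11, -0.13, -0.05, 0, 0, 0], [0.11, -0.13, -0.05, 0, 0, 0], [0.11, -0.13, -0.05, 0, 0, 0], [0.11, -0.13, -0.05, 0, 0, 0]]}}

```text
clock: 1.45
tcp_pos: [0.4933, 0.2643, 0.1619]
orientation: [-0.019, -3.141, 0.001]
contact_force: [-0.7, -0.0, 0.9]
grip_width: 0.0859
gripper_force: 0.0
```

{"api": "step_arm", "payload": {"rows": [[0.004, 0.001, -0.05, 0, 0, 0], [0.004, 0.001, -0.1, 0, 0, 0], [0.004, 0.001, -0.13, 0, 0, 0], [0.004, 0.001, -0.157, 0, 0, 0], [0.004, 0.001, -0.157, 0, 0, 0]]}}

```text
clock: 1.87
tcp_pos: [0.492, 0.2675, 0.0655]
orientation: [-0.009, -3.137, 0.003]
contact_force: [-1.3, -0.0, 0.1]
grip_width: 0.0854
gripper_force: 0.0
```

```bash
python3 - <<'E'
from h import *
t=eyes.grab_frame("top"); s=eyes.grab_frame("scene")
a=cv2.resize(t[120:235,80:210],None,fx=3,fy=3); b=cv2.resize(s[110:260,290:420],None,fx=3,fy=3)
h=max(len(a),len(b)); o=np.hstack([cv2.copyMakeBorder(x,0,h-len(x),0,0,0) for x in(a,b)]);cv2.imwrite("pics/c1.png",o[:,:,::-1]); print(r.get_obs()["tcp_pos"],o.shape)
E
```

```text
[0.49439099 0.26796106 0.06843985] (450, 780, 3)
```

View pics/c1.png

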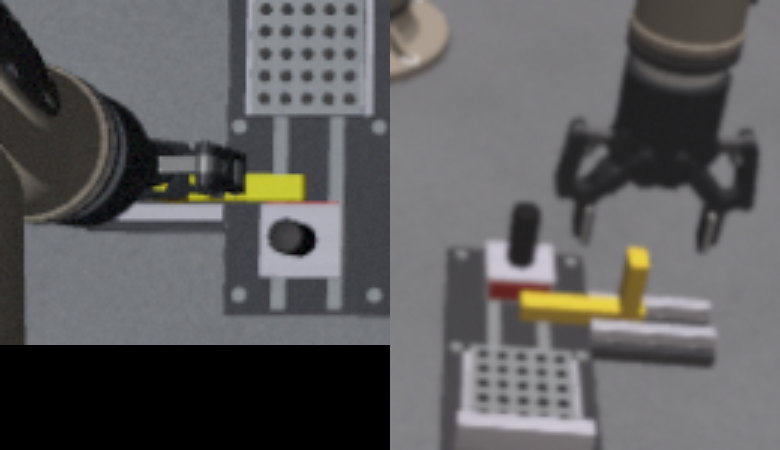

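The fingers straddle the tab in the scene crop, with tips near (585,245) and (708,245). The tab top is at (637,250), so the tips look higher than I expected. I'll check this numerically.

```bash
python3 - <<'E'
from h import *
for q in((585,245),(708,245),(637,252),(635,315)):
    o,d=ray("scene",(290+(q[0]-390)/3,110+q[1]/3)); d=d[0]
    print(q,[(x,(o+d*(x-o[0])/d[0])[1:].round(4).tolist()) for x in(.4745,.4955,.507)])
print(r.get_obs())
E
```

```text
(585, 245) [(0.4745, [0.2284, 0.0805]), (0.4955, [0.2245, 0.0967]), (0.507, [0.2224, 0.1056])]
(708, 245) [(0.4745, [0.3258, 0.0883]), (0.4955, [0.3193, 0.1043]), (0.507, [0.3158, 0.1131])]
(637, 252) [(0.4745, [0.2709, 0.0767]), (0.4955, [0.2659, 0.093]), (0.507, [0.2632, 0.102])]
(635, 315) [(0.4745, [0.2803, 0.0093]), (0.4955, [0.2751, 0.0274]), (0.507, [0.2723, 0.0374])]
{'clock': 1.9667, 'joints': array([-0.70682562,  0.47479781,  0.12712522,  1.95349281, -0.08918129,
        0.71906845,  1.03758636]), 'qvel': array([ 0.00416892, -0.02669462,  0.01160535, -0.01964699,  0.0004148 ,
        0.00072643,  0.00125789]), 'tau': array([-3.92633281e-02, -4.97550988e+01,  2.77900770e+00, -1.97378469e+01,
       -1.09637459e-02, -1.09059562e-02,  2.72597455e-03]), 'tcp_pos': array([0.49439099, 0.26796106, 0.06843985]), 'orientation': array([-1.06524008e-02, -3.14075930e+00, -4.69702668e-04]), 'contact_force': array([ 0.23706879, -0.7928207 ,  0.96342909]), 'moment': array([-0.0080255 , -0.03650483, -0.00516737]), 'gripper_force': 0.0, 'grip_width': 0.08545065273958527}
```

```bash
python3 - <<'E'
from h import *
def proj(n,P):
    i=eyes.camera_info(n); E=np.linalg.inv(i["extrinsics"]); 
    return cv2.projectPoints(np.array(P,float),cv2.Rodrigues(E[:3,:3])[0],E[:3,3],i["mtx"],np.array([i["k1"],0,0,0]))[0][:,0].round(1).tolist()
s=eyes.grab_frame("scene"); t=eyes.grab_frame("top"); o=r.get_obs(); p=o["tcp_pos"]; print(o["clock"],p,r.tips_ahead,[x for x in dir(r) if x[0]!='_'])
P=[p+[0,dy,dz] for dz in(-.014,0,.013,.03) for dy in(-.043,.043)]
print(proj("scene",P)); print(proj("scene",[[.4955,.265,.088],[.4955,.265,.036],[.458,.178,.1]]))
print("start",proj("scene",[[.153,.657,.197],[.153,.657,.212],[.153+.0097,.657+.042,.2],[.153-.0097,.657-.042,.2]]))
for q in proj("scene",P)[:4]: cv2.circle(s,tuple(int(round(v)) for v in q),1,(255,0,0),-1)
b=cv2.resize(s[110:250,300:420],None,fx=4,fy=4); c=cv2.resize(cv2.imread("pics/scene0.png")[20:110,440:512],None,fx=4,fy=4)[:,:,::-1]
b=np.hstack([b,cv2.copyMakeBorder(c,0,len(b)-len(c),0,0,0)]); print(b.shape); cv2.imwrite("pics/c2.png",b[:,:,::-1])
E
```

```text
2.0667 [0.49564798 0.26789682 0.06959234] 0.014 ['Unreachable', 'get_obs', 'hand_in', 'tips_ahead']
[[352.8, 205.0], [388.5, 207.3], [353.6, 200.6], [389.6, 202.8], [354.3, 196.4], [390.6, 198.7], [355.3, 190.8], [392.0, 193.1]]
[[371.6, 195.6], [368.1, 212.1], [334.8, 179.9]]
start [[500.8, 100.0], [502.6, 95.2], [516.9, 101.5], [485.6, 96.6]]
(560, 768, 3)
```

View pics/c2.png

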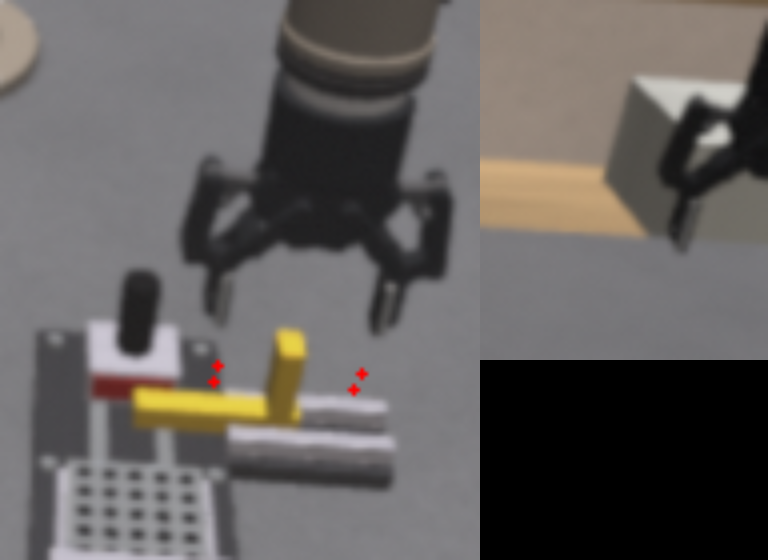

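The red marks show where the reported pose puts the tips, but they actually appear about 12–16 px higher, at crop (218,325) and (380,332). The start picture shows the same gap. So the reported TCP and the cameras disagree. I'll locate the inner finger across both views before grasping.

```bash
python3 - <<'E'
from h import *
t=eyes.grab_frame("top"); b=cv2.resize(t[140:215,80:190],None,fx=7,fy=7,interpolation=cv2.INTER_CUBIC); cv2.imwrite("pics/c3.png",b[:,:,::-1]); print(b.shape,r.get_obs()["tcp_pos"])
for z in(.07,.1,.13,.15): print(z,onz("top",[(161,175.7)],z))
E
```

```text
(525, 770, 3) [0.49586135 0.26772254 0.06973895]
0.07 [[0.5052539  0.21162032 0.07      ]]
0.1 [[0.50194057 0.20463368 0.1       ]]
0.13 [[0.49862723 0.19764704 0.13      ]]
0.15 [[0.49641834 0.19298928 0.15      ]]
```

View pics/c3.png

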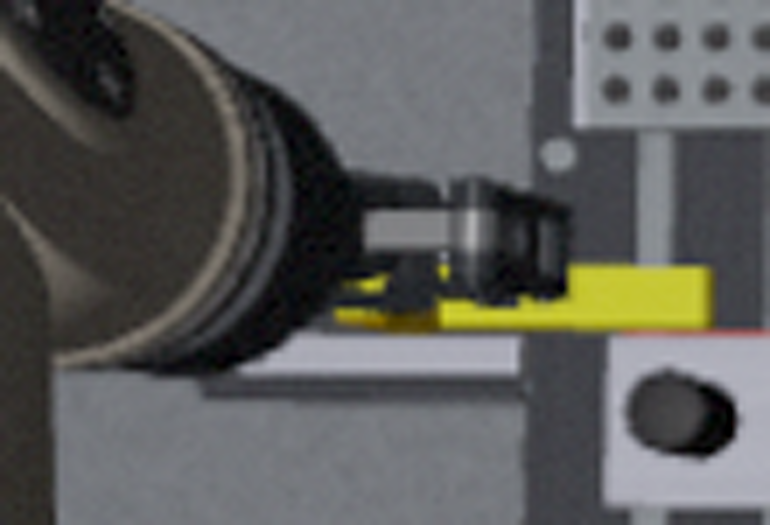

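The knuckle, at crop about (510,238), puts x near 0.496, which matches the reported x. The scene view says the open tips are at z≈0.10, about 30 mm above what the report implies. I'll lower by 25 mm, which is safe either way, then look again.

{"api": "step_arm", "payload": {"rows": [[0, -0.005, -0.02, 0, 0, 0], [0, -0.005, -0.042, 0, 0, 0], [0, -0.005, -0.042, 0, 0, 0], [0, -0.005, -0.042, 0, 0, 0], [0, -0.005, -0.042, 0, 0, 0]]}}

```text
clock: 2.53
tcp_pos: [0.4958, 0.264, 0.0441]
orientation: [0.014, 3.14, 0.002]
contact_force: [0.2, -0.5, 0.3]
grip_width: 0.0857
gripper_force: 0.0
```

```bash
python3 - <<'E'
from h import *
s=eyes.grab_frame("scene"); b=cv2.resize(s[110:250,300:420],None,fx=4,fy=4); cv2.imwrite("pics/c4.png",b[:,:,::-1]); o=r.get_obs();print(o["tcp_pos"],o["contact_force"])
E
```

```text
[0.49591164 0.2641041  0.04419223] [0.61293626 0.4210958  0.14613909]
```

View pics/c4.png

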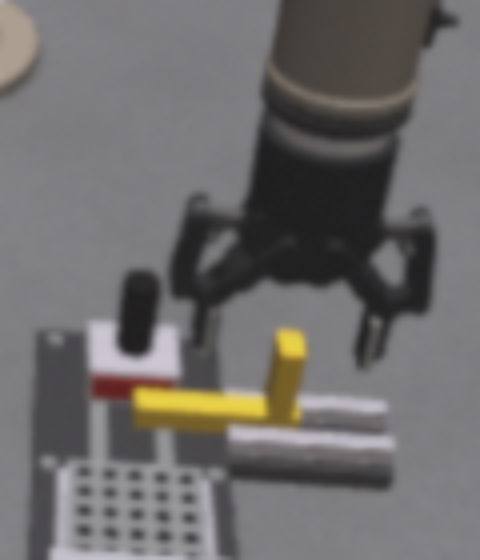

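The tips are at crop (202,345) and (368,365), which puts z at about 0.077 with the tab centred between them. That confirms the reported z is about 30 mm low against the cameras. I'll go down a little more and close.

{"api": "step_arm", "payload": {"rows": [[0, 0, -0.013, 0, 0, 0], [0, 0, -0.013, 0, 0, 0], [0, 0, -0.013, 0, 0, 0]]}}

```text
clock: 2.83
tcp_pos: [0.495, 0.2634, 0.035]
orientation: [-0.014, -3.141, 0.001]
contact_force: [-0.2, 0.5, 1.3]
grip_width: 0.0853
gripper_force: 0.0
```

{"api": "step_arm", "payload": {"rows": [[0, 0, 0, 0, 0, 0], [0, 0, 0, 0, 0, 0], [0, 0, 0, 0, 0, 0], [0, 0, 0, 0, 0, 0], [0, 0, 0, 0, 0, 0]], "jaw": 1, "squeeze": 40}}

```text
clock: 3.25
tcp_pos: [0.4953, 0.2635, 0.0353]
orientation: [0.014, 3.142, 0.0]
contact_force: [1.0, -0.7, 0.2]
grip_width: 0.0256
gripper_force: 0.0
```

{"api": "step_arm", "payload": {"rows": [[0, 0, 0, 0, 0, 0], [0, 0, 0, 0, 0, 0], [0, 0, 0, 0, 0, 0]]}}

```text
clock: 3.5
tcp_pos: [0.4953, 0.2642, 0.0356]
orientation: [0.013, 3.141, 0.001]
contact_force: [-1.3, 1.3, 2.0]
grip_width: 0.0153
gripper_force: 42.2
```

Gripped on the tab (15 mm opening, 42 N). Now I'll draw the bar out.

{"api": "step_arm", "payload": {"rows": [[0, 0.016, 0, 0, 0, 0], [0, 0.032, 0, 0, 0, 0], [0, 0.048, 0, 0, 0, 0], [0.001, 0.064, 0, 0, 0, 0], [0.001, 0.077, 0, 0, 0, 0]]}}

```text
clock: 3.92
tcp_pos: [0.4957, 0.3092, 0.0355]
orientation: [-0.015, -3.141, 0.003]
contact_force: [-1.0, -4.2, 7.7]
grip_width: 0.0152
gripper_force: 43.0
```

{"api": "step_arm", "payload": {"rows": [[0, 0.002, 0, 0, 0, 0], [0, 0.002, 0, 0, 0, 0], [0, 0.002, 0, 0, 0, 0], [0, 0.002, 0, 0, 0, 0]]}}

```text
clock: 4.25
tcp_pos: [0.4957, 0.3116, 0.0355]
orientation: [0.013, 3.142, 0.001]
contact_force: [-2.2, 1.1, 4.5]
grip_width: 0.0155
gripper_force: 42.7
```

```bash
cat >> h.py <<'E'
def barend():
    t=eyes.grab_frame("top"); n,l,st,c=cv2.connectedComponentsWithStats(yellow(t)); st=[s for s in st[1:] if 90<s[0]<215 and s[4]>15 and 150<s[1]<200]
    x=max(s[0]+s[2] for s in st); return x,onz("top",[(x-.5,181)],.036)[0,1]
E
python3 - <<'E'
from h import *
print("bar end y (was .1778):",barend())
E
```

```text
bar end y (was .1778): (np.int32(161), np.float64(0.22044923021311671))
```

The bar moved about 47 mm out. Next: release and lift.

{"api": "step_arm", "payload": {"rows": [[0, 0, 0, 0, 0, 0], [0, 0, 0, 0, 0, 0], [0, 0, 0, 0, 0, 0], [0, 0, 0, 0, 0, 0], [0, 0, 0, 0, 0, 0]], "jaw": 0}}

```text
clock: 4.72
tcp_pos: [0.4958, 0.3106, 0.035]
orientation: [-0.015, -3.141, 0.001]
contact_force: [-0.9, 1.0, -0.0]
grip_width: 0.0753
gripper_force: 0.0
```

{"api": "step_arm", "payload": {"rows": [[0, 0, 0, 0, 0, 0], [0, 0, 0.05, 0, 0, 0], [0, 0, 0.1, 0, 0, 0], [0, 0, 0.15, 0, 0, 0], [0, 0, 0.15, 0, 0, 0]]}}

```text
clock: 5.13
tcp_pos: [0.4992, 0.3129, 0.1311]
orientation: [0.015, 3.134, 0.009]
contact_force: [0.4, -0.1, 0.7]
grip_width: 0.0854
gripper_force: 0.0
```

{"api": "step_arm", "payload": {"rows": [[-0.066, -0.225, 0, 0, 0, 0], [-0.066, -0.225, 0, 0, 0, 0], [-0.066, -0.225, 0, 0, 0, 0], [-0.066, -0.225, 0, 0, 0, 0], [-0.066, -0.225, 0, 0, 0, 0]]}}

```text
clock: 5.55
tcp_pos: [0.4548, 0.1709, 0.1249]
orientation: [-0.023, -3.14, 0.003]
contact_force: [-0.7, 0.7, -0.7]
grip_width: 0.085
gripper_force: 0.0
```

```bash
python3 - <<'E'
from h import *
s=eyes.grab_frame("scene"); b=cv2.resize(s[90:240,280:420],None,fx=4,fy=4); cv2.imwrite("pics/c5.png",b[:,:,::-1]); o=r.get_obs();print(o["tcp_pos"],o["orientation"])
E
```

```text
[0.45587425 0.17398795 0.12522327] [-1.95224293e-02 -3.14127586e+00  3.32593617e-04]
```

View pics/c5.png

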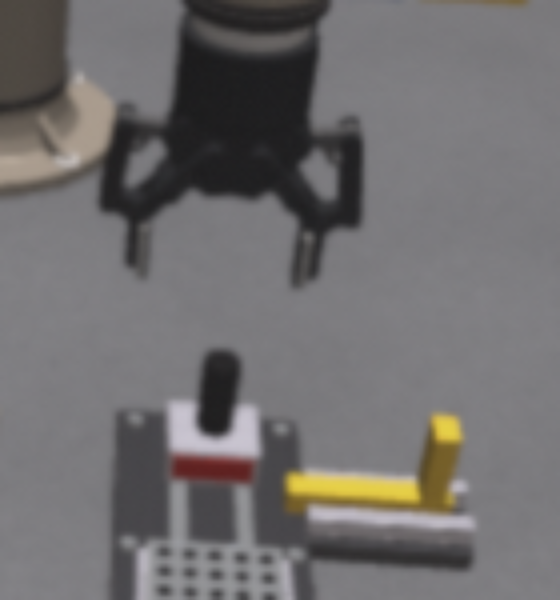

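The tips, at crop (138,272) and (303,282), straddle the post at (222,355) nicely, and the yellow bar is clear of the carriage's path. I'll lower and grip the post.

{"api": "step_arm", "payload": {"rows": [[0.003, 0.003, -0.04, 0, 0, 0], [0.003, 0.003, -0.08, 0, 0, 0], [0.003, 0.003, -0.11, 0, 0, 0], [0.003, 0.003, -0.133, 0, 0, 0], [0.003, 0.003, -0.133, 0, 0, 0]]}}

```text
clock: 6.02
tcp_pos: [0.4567, 0.1789, 0.0429]
orientation: [-0.01, -3.138, 0.002]
contact_force: [-0.4, 0.1, 0.4]
grip_width: 0.0856
gripper_force: 0.0
```

{"api": "step_arm", "payload": {"rows": [[0, 0, 0, 0, 0, 0], [0, 0, 0, 0, 0, 0], [0, 0, 0, 0, 0, 0], [0, 0, 0, 0, 0, 0], [0, 0, 0, 0, 0, 0]], "jaw": 1, "squeeze": 60}}

```text
clock: 6.43
tcp_pos: [0.4586, 0.1782, 0.0462]
orientation: [0.014, 3.14, 0.002]
contact_force: [-1.9, 6.4, 5.1]
grip_width: 0.0254
gripper_force: 6.5
```

{"api": "step_arm", "payload": {"rows": [[0, 0, 0, 0, 0, 0], [0, 0, 0, 0, 0, 0], [0, 0, 0, 0, 0, 0]]}}

```text
clock: 6.68
tcp_pos: [0.4588, 0.1793, 0.0465]
orientation: [0.013, 3.14, 0.004]
contact_force: [-0.5, 3.3, 5.9]
grip_width: 0.0225
gripper_force: 58.6
```

{"api": "step_arm", "payload": {"rows": [[0.02, 0, 0, 0, 0, 0], [0.04, 0, 0, 0, 0, 0], [0.06, -0.001, 0, 0, 0, 0], [0.08, -0.001, 0, 0, 0, 0], [0.095, -0.001, 0, 0, 0, 0]]}}

```text
clock: 7.1
tcp_pos: [0.5154, 0.1789, 0.0465]
orientation: [-0.012, -3.142, -0.003]
contact_force: [-5.0, 3.5, 9.4]
grip_width: 0.023
gripper_force: 58.9
```

{"api": "step_arm", "payload": {"rows": [[0.005, 0, 0, 0, 0, 0], [0.008, 0, 0, 0, 0, 0], [0.008, 0, 0, 0, 0, 0], [0.008, 0, 0, 0, 0, 0]]}}

```text
clock: 7.43
tcp_pos: [0.5205, 0.1789, 0.0466]
orientation: [0.012, 3.14, 0.004]
contact_force: [-0.6, 3.9, 5.4]
grip_width: 0.0226
gripper_force: 59.0
```

Moved about 62 mm, with no stop force yet. I'll ease further until the stop shows.

{"api": "step_arm", "payload": {"rows": [[0.003, 0, 0, 0, 0, 0], [0.006, 0, 0, 0, 0, 0], [0.006, 0, 0, 0, 0, 0], [0.006, 0, 0, 0, 0, 0]]}}

```text
clock: 7.77
tcp_pos: [0.5212, 0.1789, 0.0465]
orientation: [-0.012, -3.138, -0.002]
contact_force: [-9.3, 2.9, 14.3]
grip_width: 0.0227
gripper_force: 60.1
```

It's at the stop: −9 N in x and the TCP stalled. Relax, open and lift.

{"api": "step_arm", "payload": {"rows": [[-0.003, 0, 0, 0, 0, 0], [-0.003, 0, 0, 0, 0, 0], [-0.003, 0, 0, 0, 0, 0], [-0.003, 0, 0, 0, 0, 0], [-0.003, 0, 0, 0, 0, 0]], "jaw": 0}}

```text
clock: 8.18
tcp_pos: [0.5219, 0.1768, 0.0454]
orientation: [0.015, 3.141, -0.0]
contact_force: [0.1, 0.3, -0.3]
grip_width: 0.0815
gripper_force: 0.0
```

{"api": "step_arm", "payload": {"rows": [[0, 0, 0, 0, 0, 0], [0, 0, 0.05, 0, 0, 0], [0, 0, 0.1, 0, 0, 0], [0, 0, 0.15, 0, 0, 0], [0, 0, 0.2, 0, 0, 0]]}}

```text
clock: 8.6
tcp_pos: [0.5214, 0.1768, 0.1666]
orientation: [-0.015, -3.141, 0.001]
contact_force: [0.5, 1.1, -0.4]
grip_width: 0.0852
gripper_force: 0.0
```

{"api": "step_arm", "payload": {"rows": [[0, 0, 0.05, 0, 0, 0], [-0.1, 0, 0.05, 0, 0, 0], [-0.1, 0, 0.05, 0, 0, 0], [-0.1, 0, 0.05, 0, 0, 0]]}}

```text
clock: 8.93
tcp_pos: [0.458, 0.1771, 0.1957]
orientation: [-0.011, -3.14, -0.001]
contact_force: [0.4, -1.0, -0.6]
grip_width: 0.0853
gripper_force: 0.0
```

```bash
python3 - <<'E'
from h import *
s=eyes.grab_frame("scene"); b=cv2.resize(s[60:270,130:420],None,fx=2.7,fy=2.7); cv2.imwrite("pics/c6.png",b[:,:,::-1]); o=r.get_obs();print(o["tcp_pos"],o["contact_force"],b.shape)
E
```

```text
[0.46007395 0.17715238 0.19571975] [0.51102291 0.27582636 0.19066297] (567, 783, 3)
```

View pics/c6.png

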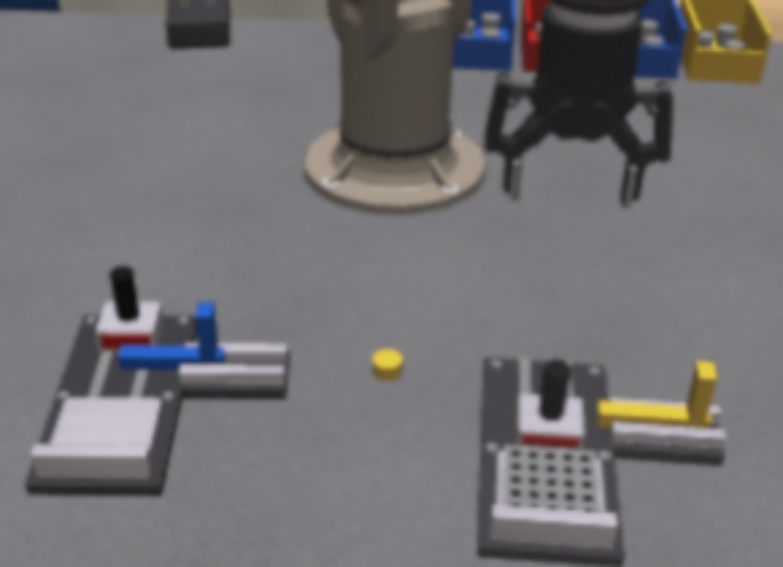

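The carriage is home against the plate at (552,440), the yellow bar is out at (655,410), the blue bar is still in, and the gripper is clear. Handing in.

```bash
python3 -c "
from bench import r
print(r.hand_in())"
```

```text
the job is handed in; nothing more can be done
None
```

I drew the yellow lock bar about 47 mm out, slid the carriage home until it stopped against the plate, released it with the gripper clear, left the blue bar alone, and handed in; the hand-in returned no verdict.

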